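# Hold the amber dye cell in the inspection lamp's beam

### The job

Check the colour of the amber dye sample: first stand the white viewing screen on the table squarely in the green lamp's beam, with the middle of its panel 150 mm in front of the lens, and let go of it. Then take the amber cell out of the rack by its two pale frosted faces only, never touching its clear coloured faces or its stopper, and hold it upright in the air, in the beam at the height of the lens, midway between lens and screen, with the clear faces square to the beam. Finish while still holding it there, and leave the screen standing, the other two cells and everything else on the bench where they are.

Things in the scene. Friction and masses are not known exactly. Their poses are not given: they have to be found in the camera images.
- lamp: green inspection lamp: level barrel, greatest diameter 62 mm, on a dark steel foot 120 x 100 mm, fixed to the table, 116 mm high. Origin: on the table under the barrel; z up. The beam leaves level along the lamp's own -x. It stands on the left of the table and shines roughly to the right.
- lamp_lens (a point): centre of the lamp's lens, on the front of the barrel, 50 mm from the lamp's origin along its own -x and 85 mm above the table; the lens is 40 mm across. Axes as the lamp's: the beam runs along -x from here.
- screen: loose viewing screen: upright white panel 10 mm thick (x), 100 mm wide (y), top edge 130 mm above the table, on the middle of a dark steel foot 70 (x) x 100 (y) x 12 mm. White on both sides, either may face the lamp. About 0.3 kg. Origin: centre of the foot's underside, below the panel's middle; z up.
- screen_mid (a point): point in the middle of the screen's panel thickness and width, 85 mm above the foot's underside; axes as the screen's
- rack: wooden rack 165 (x) x 60 (y) x 28 mm high, fixed, three pockets 16 mm deep in a row along its x at -55, 0, +55 mm. Cells have 1.5 mm play all round, stand 12 mm above the table and rise 40 mm (plus stopper) above the rack. Their frosted faces look along the rack's +y and -y. Origin: centre of underside.
- cell_amber: the amber (yellow-orange) one: sealed resin sample cell upright in one of the rack's three pockets (which one varies). 22 (x) x 26 (y) x 56 mm tall plus a black stopper 16 x 16 x 8 mm on top; about 60 g. Origin: centre of underside, z up. Pale grey frosted faces across y (26 mm apart, 20 mm wide, full 56 mm tall); clear coloured faces across x (22 mm apart).
- cell_amber_window (a point): centre of the amber cell's clear window: on its middle axis, 30 mm above its underside; axes as the cell's. This is the point to hold in the beam.
- cell_green: bystander, like the amber cell in size but green, in another pocket of the rack; origin centre of underside
- cell_red: bystander, like the amber cell in size but red, in another pocket of the rack; origin centre of underside
- tin: bystander: yellow glue tin, 100 mm diameter, 110 mm high, with a red-handled brush lying across its top along y (160 mm long overall, top at 123 mm); origin centre of underside
- bowl: bystander: blue bowl of steel clips, 144 mm across, 50 mm high; origin centre of underside
- spool: bystander: white thread cone, 64 mm diameter, 85 mm high; origin centre of underside
- hammer: bystander: hammer lying on the table near the robot, along its own x (handle to -x); origin at its underside
- awl: bystander: red-handled awl lying on the table near the robot, along its own x (handle to -x); origin at its underside
There are look-alikes about, which are no part of the job. Leave any blue or purple look-alike of the cell_amber alone.

How it is judged:
On the way:
1. the screen stands square in the beam 150 mm in front of the lens, let go (x of screen_mid in the frame of lamp_lens between -0.172 and -0.128 m and y of screen_mid in the frame of lamp_lens between -0.018 and 0.018 m and angle between the x axis of screen and the x axis of lamp, either way round below 0.2 rad and angle between screen's own z axis and vertical below 0.08 rad and height (world z) of screen between -0.004 and 0.006 m and contact force between screen and the arm below 0.1 N and contact force between screen and the fingers below 0.1 N and linear speed of screen below 0.02 m/s), for 0.3 s.
At the end, for the whole second after the job is handed in: Screen standing, untouched, panel 150+-22 mm from the lens, within 18 mm of the beam, square to 0.2 rad. Amber cell held still in the air by both frosted faces, window 75+-23 mm from the lens, within 8 mm sideways and 9 mm in height of the beam, upright to 0.15, square to 0.17 rad (all of step 1 and x of cell_amber_window in the frame of lamp_lens between -0.098 and -0.052 m and y of cell_amber_window in the frame of lamp_lens between -0.008 and 0.008 m and z of cell_amber_window in the frame of lamp_lens between -0.009 and 0.009 m and angle between the x axis of cell_amber and the x axis of lamp, either way round below 0.17 rad and angle between cell_amber's own z axis and vertical below 0.15 rad and contact force between each of cell_amber_c1, cell_amber_c2 and the fingers above 0.5 N and contact force between cell_amber and screen below 0.05 N and contact force between cell_amber and lamp below 0.05 N and linear speed of cell_amber below 0.03 m/s); the arm keeps its last pose, push and grip.
It fails at once if the robot touches the amber cell's clear faces or stopper (contact force between any of cell_amber_c0, cell_amber_c3 and the fingers above 0.3 N or contact force between any of cell_amber_c0, cell_amber_c3 and the arm above 0.3 N).
It fails at once if the screen is tipped over (angle between screen's own z axis and vertical above 0.6 rad).
It fails at once if a bystander is pushed more than 30 mm away (distance of any of tin, bowl, spool, hammer, awl, cell_green, cell_red from where it was at the start of the episode above 0.03 m).
It fails at once if a standing bystander is tipped (angle between any of tin, bowl, spool, cell_green, cell_red's own z axis and vertical above 0.4 rad).
It also fails if it takes over 72 s, if anything falls off the work surface, if the arm or the gripper's body presses on something with over 40 N, if the wrist force passes 120 N, or if a joint passes its speed limit or range.

### The arm

A 6-joint arm with a two-finger parallel gripper is mounted at the origin on the work surface. World frame = base frame: x ahead of the robot, y to its left, z up, the work surface at z = 0. Lengths are in m, angles in rad, forces in N, time in s.
With the tool pointing down it reaches from about 0.3 to 0.875 m from the base axis. Payload 6.4 kg.
Tool frame: the origin (TCP) lies midway between the tips of the shut fingers; the grasp point (between the pads) lies 19 mm behind it (ctrl.tcp_to_grasp is the distance from the TCP to the grasp point, in m); z points along the fingers, y is the direction in which the jaws open and shut (so a half turn about z gives the same grasp; the last joint's range is limited). The gripper opens to 85 mm and grips with 20 to 120 N. Pads are 22 mm wide; open, the fingers measure 114 mm over their backs; the gripper's body (76 mm by 85 mm) begins 54 mm behind the grasp point. The pads swing forward as they close: fully open they stand 13 mm farther back than shut.
Start: joints at [-1.415, 0.181, 1.607, -0, 1.354, -0.206], TCP at [0.204, -0.538, 0.231] pointing down, gripper open.
Joint ranges: [-2.99, 2.99], [-0.89, 2.07], [0.3, 2.58], [-1.14, 4.28], [0, 2.63], [-3.12, 3.12]. Speed limits (rad/s): [2.57, 2.57, 3.01, 3.14, 3.14, 3.14].

### API

Orientations are given as a unit quaternion [w, x, y, z].
In Python, from bench import monitor, imaging, order, spotter, ctrl gives the robot as it stands.
- The arm moves only by the shell command python3 -m pendant 'ROWS'. ROWS is JSON, a list that holds one entry, the list of rows, each a list of 5 numbers: the shift along the world's x, y, z in mm, then the turn about the world's z in degrees, then the finger opening in mm, from 0 to 85.4. A call has 1 to 8 rows; each row shifts and turns the commanded pose from where the row before left it; what a row does not reach is not made up. A row lasts 1/8 s, in which the tool goes at most 62.5 mm and 10.7 degrees, less where a joint would pass 70% of its speed; a pose out of reach is approached as far as the arm can. A call with a gripper value outside its range is refused whole. The fingers move at their own pace and stop on an object; the grip force is fixed at half the most. Time passes only in rows, so rows that do not move let the fingers close. It gives the time, the measured TCP pose, the force and the opening at its end, in the units of the state.
- monitor.get_obs(): the state, without advancing time (a new reading comes with each control period).
- imaging.camera(name): name is "scene" or "side" or "wrist"; returns a dict with "img" (420x560x3 uint8, red, green, blue), "vfov" (degrees; the focal length in pixels is half the picture's height over the tangent of half this angle, whatever the lens; pixels are square), "cx", "cy" (the principal point, pixels), "origin" and "orientation" of the camera in the world. Camera axes: x right, y down, z forward; pixel columns grow to the right and rows downward; lengths in m; the calibration is good to about 2 mm. The wrist camera is an equidistant fisheye: a pixel r from the principal point sees the ray r / f radians off the axis. A picture is of the moment at which its call begins. There is no depth.
- order.hand_in(): hands the job in, once; it reports no verdict.
Trained networks look in the newest picture that a camera, given by its name, has taken for a name from the list of things; names that differ only in an ending like _2 or _b are one class to them, and where a whole thing is asked for, a point or a joint stands for the part that bears it (a point fixed in the world has none). Each returns a list of dicts, best first, with "confidence" (0 to 1); they miss things now and then, are a little off and sometimes report something else, mostly with a low value. They report only what shows in the picture. A call takes as long as a camera call. They do not tell look-alikes from the thing itself.
- spotter.recognise(camera, thing): "at" ([x, y, z] in m, in the coordinates of the camera as it stood for that picture, good to about 4 mm: the middle of the surface that is visible of it).
- spotter.tip_of(camera, thing): "at" ([x, y, z] in m, in the coordinates of the camera as it stood for that picture, good to about 4 mm: a listed point, or the origin of a listed thing).
The state is a dict: "time_s": time; "q": joint angles; "dq": joint speeds; "joint_efforts": joint torques, N m; "eef_pos": TCP position; "eef_rot": TCP orientation; "wrist_force": force on the tool from outside, world axes, zero at the start; "torque": the same for the moment, N m; "opening": opening from 0.0 (shut) to 1.0 (fully open).
Only numpy, scipy, OpenCV 4.12 (cv2) and the standard library are available. Lean on these libraries where they do the work, as an engineer would, in place of code of your own. Each camera call takes 0.05 s, during which the arm holds its last target. There are 200 camera calls.

## Working session

There is one attempt and no reset: what is moved stays moved. The work goes in short steps, Python scripts to look and compute and a shell command to move; the robot and the scene stay as the last step left them, time stands still between calls to the robot, and variables do not carry over. Pictures are saved under pics/ and viewed, about 8 in all and at most 12, crops included, and the job is handed in when it is done.

```bash
ls; mkdir -p pics
cat > h.py <<'E'
import numpy as np, cv2
from scipy.spatial.transform import Rotation as R
from bench import monitor, imaging, order, spotter, ctrl
def rot(q): return R.from_quat([q[1],q[2],q[3],q[0]])
def shot(n): return imaging.camera(n)
def w(c,p): return rot(c['orientation']).apply(p)+np.array(c['origin'])
def proj(c,P):
    p=rot(c['orientation']).inv().apply(np.atleast_2d(P)-np.array(c['origin']))
    f=210/np.tan(np.radians(c['vfov']/2)); return p[:,:2]/p[:,2:]*f+[c['cx'],c['cy']]
def ray(c,uv,z):
    "pixel -> world point at height z (pinhole cameras)"
    f=210/np.tan(np.radians(c['vfov']/2)); d=np.c_[(np.atleast_2d(uv)-[c['cx'],c['cy']])/f,np.ones(len(np.atleast_2d(uv)))]
    d=rot(c['orientation']).apply(d); o=np.array(c['origin']); return o+d*((z-o[2])/d[:,2])[:,None]
def save(c,n): cv2.imwrite('pics/'+n,c['img'][:,:,::-1])
def find(c,cam,names):
    for n in names:
        for k in('tip_of','recognise'):
            try:
                for d in getattr(spotter,k)(cam,n)[:3]: print(cam,n,k,np.round(w(c,d['at']),3),round(d['confidence'],2))
            except Exception as e: print(n,k,e)
E
python3 - <<'E'
from h import *
for cam in('scene','side'):
    c=shot(cam); save(c,cam+'0.png'); print(cam,c['vfov'],np.round(c['origin'],3),np.round(rot(c['orientation']).as_matrix(),2).tolist())
    find(c,cam,['lamp','lamp_lens','screen','screen_mid','rack','cell_amber','cell_amber_window','cell_green','cell_red','tin','bowl','spool','hammer','awl'])
print(ctrl.tcp_to_grasp, monitor.get_obs())
E
```

```text
pics
scene 57.24033149127354 [ 1.073 -0.612  0.693] [[0.73, 0.42, -0.55], [0.69, -0.43, 0.59], [0.01, -0.8, -0.6]]
scene lamp tip_of [0.492 0.31  0.003] 0.72
scene lamp recognise [0.508 0.289 0.04 ] 0.9
scene lamp_lens tip_of [0.502 0.256 0.088] 0.82
scene lamp_lens recognise [0.507 0.287 0.047] 0.85
scene screen tip_of [ 0.531 -0.122 -0.002] 0.94
scene screen tip_of [0.504 0.256 0.088] 0.62
scene screen recognise [ 0.549 -0.137  0.012] 0.66
scene screen_mid tip_of [ 0.531 -0.123  0.087] 0.64
scene screen_mid recognise [ 0.548 -0.137  0.015] 0.82
scene screen_mid recognise [ 0.486 -0.322  0.061] 0.67
scene screen_mid recognise [ 0.538 -0.335  0.06 ] 0.45
scene rack tip_of [ 0.528 -0.333  0.006] 0.75
scene rack recognise [ 0.563 -0.349  0.03 ] 0.85
scene cell_amber tip_of [ 0.451 -0.233  0.003] 0.74
scene cell_amber tip_of [ 0.38  -0.398 -0.001] 0.63
scene cell_amber tip_of [ 0.477 -0.32   0.012] 0.46
scene cell_amber recognise [ 0.389 -0.404  0.036] 0.8
scene cell_amber recognise [ 0.491 -0.323  0.061] 0.7
scene cell_amber recognise [0.508 0.289 0.045] 0.61
scene cell_amber_window ti
[... 3229 characters left out ...]
0187 {'time_s': 2.9, 'q': array([-1.41527614e+00,  1.80839820e-01,  1.60701856e+00, -2.84305395e-05,
        1.35384702e+00, -2.06304069e-01]), 'dq': array([ 5.95762259e-04, -2.95536618e-04,  1.36859124e-03, -1.00061755e-03,
       -9.87111712e-05, -1.57489956e-03]), 'joint_efforts': array([-8.33825943e-04, -4.44840896e+01, -3.51674724e+01, -3.71793913e-04,
        7.66437406e-04, -1.49526770e-06]), 'eef_pos': array([ 0.20354241, -0.53775296,  0.23125707]), 'eef_rot': array([-5.67071032e-05,  9.83679433e-01,  1.79929902e-01, -1.24461358e-05]), 'wrist_force': array([ 0.93736371, -0.26898571, -0.92940442]), 'torque': array([-0.00893606, -0.03740859,  0.03365997]), 'opening': 0.999054624567403}
```

View pics/scene0.png

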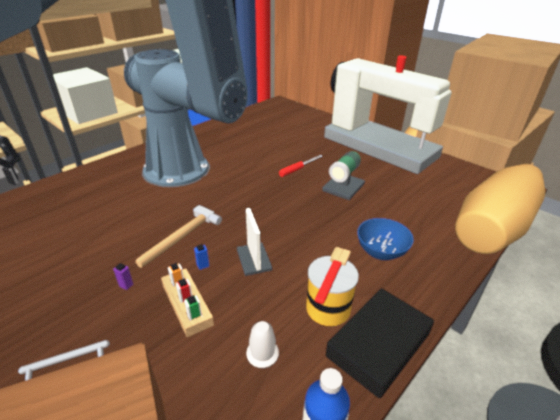

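View pics/side0.png

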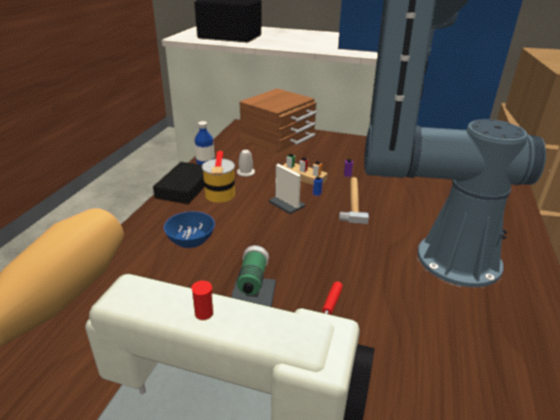

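```bash
python3 -m pendant '[[[38,48,15,0,85],[38,48,15,0,85],[38,48,15,0,85],[38,48,15,0,85],[38,48,15,0,85],[38,48,15,0,85],[38,48,15,0,85],[0,0,0,0,85]]]'
python3 - <<'E'
from h import *
c=shot('wrist'); save(c,'w1.png'); print(c['vfov'],c['cx'],c['cy'],np.round(c['origin'],3),np.round(rot(c['orientation']).as_matrix(),2).tolist())
find(c,'wrist',['lamp','lamp_lens','screen','screen_mid','cell_amber'])
E
```

```text
time_s: 3.9
eef_pos: [0.4697, -0.2015, 0.337]
eef_rot: [0.001, 0.983, 0.183, 0.001]
wrist_force: [-0.8, -0.5, -0.4]
opening: 0.994
65.70646984690485 283.8430079696326 214.1146542991963 [ 0.549 -0.171  0.48 ] [[0.36, -0.88, -0.3], [-0.93, -0.34, -0.12], [0.0, 0.32, -0.95]]
wrist lamp tip_of [ 0.493  0.311 -0.002] 0.83
wrist lamp recognise [0.502 0.268 0.017] 0.64
wrist lamp_lens tip_of [0.502 0.256 0.083] 0.83
wrist lamp_lens recognise [0.497 0.263 0.018] 0.71
wrist screen tip_of [ 0.534 -0.124  0.005] 0.78
wrist screen recognise [ 0.532 -0.125  0.017] 0.61
wrist screen_mid tip_of [ 0.535 -0.126  0.087] 0.79
wrist screen_mid recognise [ 0.535 -0.128  0.012] 0.97
wrist cell_amber tip_of [ 0.375 -0.398 -0.002] 0.96
wrist cell_amber tip_of [ 0.458 -0.233 -0.004] 0.92
wrist cell_amber tip_of [ 0.476 -0.319  0.01 ] 0.87
wrist cell_amber recognise [ 0.463 -0.228  0.057] 0.77
wrist cell_amber recognise [ 0.481 -0.311  0.068] 0.55
wrist cell_amber recognise [ 0.727 -0.292  0.054] 0.32
```

View pics/w1.png

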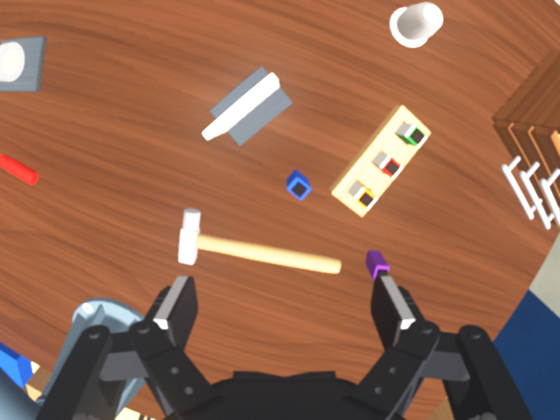

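```bash
cat >> h.py <<'E'
def fray(c,uv,z):
    "fisheye pixel -> world point at height z"
    f=210/np.tan(np.radians(c['vfov']/2)); d=np.atleast_2d(uv)-[c['cx'],c['cy']]; r=np.hypot(*d.T)
    d=np.c_[d*(np.sin(r/f)/r)[:,None],np.cos(r/f)]; d=rot(c['orientation']).apply(d); o=np.array(c['origin']); return o+d*((np.array(z)-o[2])/d[:,2])[:,None]
def quad(c,mask,z):
    "minAreaRect of the mask mapped to height z"
    cn=max(cv2.findContours(mask.astype('uint8'),0,1)[0],key=cv2.contourArea)[:,0,:].astype(float)
    p=fray(c,cn,z)[:,:2]*1000; (x,y),(a,b),t=cv2.minAreaRect(p.astype('float32'))
    return np.round([x,y,a,b,t],1)
def comp(mask,seed,n=1):
    m=cv2.morphologyEx(mask.astype('uint8'),cv2.MORPH_OPEN,np.ones((3,3))); k,l=cv2.connectedComponents(m); return l==l[seed[1],seed[0]]
E
python3 - <<'E'
from h import *
import pickle
c=shot('wrist'); save(c,'w2.png'); pickle.dump(c,open('w2.pkl','wb'))
hsv=cv2.cvtColor(c['img'],cv2.COLOR_RGB2HSV); H,S,V=[hsv[...,i].astype(int) for i in range(3)]
for s in [(240,110),(360,180),(280,100),(43,60),(225,120)]: print(s,hsv[s[1],s[0]])
print('foot pts',np.round(fray(c,[(211,107),(265,68),(291,101),(240,145)],.012),3).tolist())
print('panel top',np.round(fray(c,[(204,132),(208,139),(272,74),(278,79)],.130),3).tolist())
print('rack',np.round(fray(c,[(402,107),(430,132),(362,216),(334,191)],.028),3).tolist())
print('lampfoot',np.round(fray(c,[(46,37),(38,91)],.012),3).tolist())
m=comp((S<70)&(V>40),(240,110)); print('screen whole',m.sum())
E
```

```text
(240, 110) [ 15   2 255]
(360, 180) [ 16 128 237]
(280, 100) [106  29 166]
(43, 60) [ 10 151 149]
(225, 120) [ 30   2 255]
foot pts [[0.511, -0.077, 0.012], [0.589, -0.131, 0.012], [0.557, -0.182, 0.012], [0.472, -0.136, 0.012]]
panel top [[0.491, -0.103, 0.13], [0.486, -0.11, 0.13], [0.574, -0.151, 0.13], [0.572, -0.159, 0.13]]
rack [[0.611, -0.33, 0.028], [0.596, -0.386, 0.028], [0.44, -0.341, 0.028], [0.46, -0.285, 0.028]]
lampfoot [[0.55, 0.258, 0.012], [0.456, 0.244, 0.012]]
screen whole 3755
```

```bash
python3 -m pendant '[[[10,12,0,10,85],[10,12,0,10,85],[10,12,0,10,85],[10,12,0,10,85],[10,12,0,10,85],[11,14,0,10,85],[0,0,0,10,85],[0,0,0,10,85]]]'; python3 -m pendant '[[[0,0,0,10,85],[0,0,-30,10,85],[0,0,-30,10,85],[0,0,-20,10,85],[0,0,0,9,85],[0,0,0,0,85]]]'
python3 - <<'E'
from h import *
c=shot('wrist'); save(c,'w3.png'); print(np.round(c['origin'],3),np.round(rot(c['orientation']).as_matrix(),2).tolist())
find(c,'wrist',['lamp','lamp_lens','screen','screen_mid'])
E
```

```text
time_s: 5.5
eef_pos: [0.5284, -0.1305, 0.3353]
eef_rot: [-0.0, 0.636, 0.772, -0.0]
wrist_force: [-1.0, -0.1, -0.3]
opening: 0.996
time_s: 6.25
eef_pos: [0.5282, -0.1307, 0.2552]
eef_rot: [-0.0, 0.262, 0.965, 0.0]
wrist_force: [-0.2, 0.4, -0.0]
opening: 0.992
[ 0.456 -0.088  0.398] [[0.5, 0.82, 0.28], [0.86, -0.48, -0.16], [0.0, 0.33, -0.94]]
wrist lamp tip_of [0.495 0.31  0.001] 0.6
wrist lamp tip_of [ 0.531 -0.329 -0.001] 0.43
wrist lamp recognise [0.499 0.266 0.017] 0.62
wrist lamp_lens tip_of [0.503 0.257 0.082] 0.96
wrist lamp_lens tip_of [ 0.583 -0.341  0.012] 0.35
wrist lamp_lens recognise [0.498 0.26  0.016] 0.82
wrist lamp_lens recognise [ 0.532 -0.125  0.014] 0.54
wrist screen tip_of [ 0.536 -0.124  0.002] 0.85
wrist screen recognise [ 0.527 -0.119  0.015] 0.79
wrist screen recognise [0.76  0.153 0.025] 0.45
wrist screen_mid tip_of [ 0.534 -0.128  0.086] 0.67
wrist screen_mid tip_of [ 0.744 -0.299 -0.001] 0.19
wrist screen_mid recognise [ 0.528 -0.123  0.013] 0.73
wrist screen_mid recognise [ 0.571 -0.344  0.039] 0.24
wrist screen_mid recognise [ 0.33  -0.185  0.024] 0.19
```

View pics/w3.png

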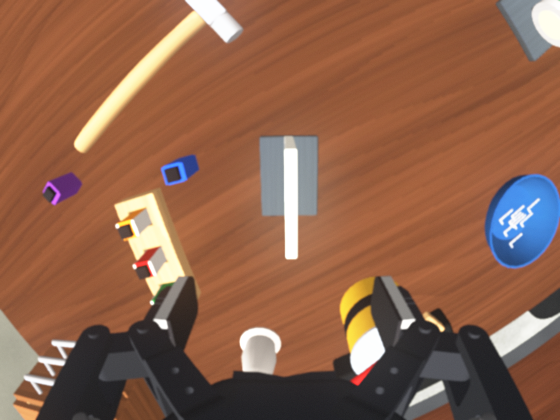

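```bash
python3 -m pendant '[[[5,4,-40,0,85],[0,0,-40,0,85],[0,0,-40,0,85],[0,0,-30,0,85],[0,0,-20,0,85],[0,0,0,0,60],[0,0,0,0,30],[0,0,0,0,0]]]'; python3 -m pendant '[[[0,0,0,0,0],[0,0,0,0,0],[0,0,0,0,0],[0,0,0,0,0]]]'
```

```text
time_s: 7.7
eef_pos: [0.5342, -0.127, 0.0868]
eef_rot: [0.001, 0.261, 0.965, -0.0]
wrist_force: [-0.0, 0.9, 0.1]
opening: 0.371
time_s: 8.2
eef_pos: [0.534, -0.127, 0.0864]
eef_rot: [0.001, 0.261, 0.965, -0.0]
wrist_force: [-1.2, -0.6, 6.2]
opening: 0.109
```

```bash
python3 -m pendant '[[[0,0,20,0,0],[0,0,20,0,0],[-1,30,0,6,0],[-1,35,0,7,0],[-2,40,0,7,0],[-2,40,0,7,0],[-1,35,0,6,0],[-1,30,0,6,0]]]'; python3 -m pendant '[[[0,26,0,0,0],[0,0,0,0,0],[0,0,0,0,0]]]'
python3 - <<'E'
from h import *
c=shot('scene'); save(c,'s4.png'); find(c,'scene',['screen','screen_mid','lamp_lens','lamp'])
c=shot('wrist'); save(c,'w4.png'); find(c,'wrist',['screen','screen_mid','lamp_lens','lamp'])
c=shot('side'); find(c,'side',['screen','screen_mid','lamp_lens','lamp'])
E
```

```text
time_s: 9.2
eef_pos: [0.5241, 0.0849, 0.1244]
eef_rot: [-0.001, -0.078, 0.997, 0.0]
wrist_force: [0.1, 0.1, -3.7]
opening: 0.107
time_s: 9.57
eef_pos: [0.5247, 0.109, 0.1248]
eef_rot: [-0.001, -0.076, 0.997, -0.0]
wrist_force: [-0.3, -0.7, -3.8]
opening: 0.11
scene screen tip_of [ 0.326 -0.218  0.002] 0.43
scene screen recognise [0.537 0.107 0.09 ] 0.61
scene screen_mid tip_of [0.523 0.114 0.123] 0.78
scene screen_mid recognise [0.537 0.103 0.09 ] 0.76
scene lamp_lens recognise [0.51  0.288 0.064] 0.9
scene lamp_lens recognise [ 0.563 -0.347  0.029] 0.42
scene lamp tip_of [ 0.493  0.31  -0.001] 0.86
scene lamp recognise [0.509 0.293 0.067] 0.75
scene lamp recognise [ 0.592 -0.348  0.06 ] 0.39
wrist screen tip_of [0.526 0.114 0.042] 0.82
wrist screen tip_of [0.527 0.11  0.126] 0.63
wrist screen recognise [0.502 0.107 0.054] 0.85
wrist screen_mid tip_of [0.523 0.107 0.126] 0.59
wrist screen_mid recognise [0.505 0.102 0.052] 0.7
wrist lamp_lens tip_of [0.504 0.258 0.084] 0.96
wrist lamp_lens tip_of [0.306 0.322 0.   ] 0.45
wrist lamp_lens recognise [0.484 0.27  0.055] 0.72
wrist lamp_lens recognise [0.504 0.104 0.052] 0.24
wrist lamp tip_of [ 0.496  0.312 -0.004] 0.89
wrist lamp tip_of [0.506 0.258 0.083] 0.52
wrist lamp recognise [0.485 0.275 0.056] 0.62
side screen tip_of [0.523 0.111 0.124] 0.71
side screen tip_of [0.523 0.106 0.033] 0.64
side screen recognise [ 0.47  -0.308  0.055] 0.15
side screen_mid tip_of [0.523 0.11  0.123] 0.82
side screen_mid tip_of [ 0.765 -0.116 -0.004] 0.71
side screen_mid tip_of [ 0.745  0.141 -0.003] 0.41
side screen_mid recognise [0.516 0.116 0.092] 0.67
side lamp_lens tip_of [0.5   0.258 0.085] 0.82
side lamp_lens recognise [0.477 0.329 0.09 ] 0.71
side lamp tip_of [ 0.492  0.311 -0.004] 0.65
side lamp tip_of [0.522 0.11  0.122] 0.32
side lamp recognise [0.479 0.33  0.089] 0.87
```

View pics/w4.png

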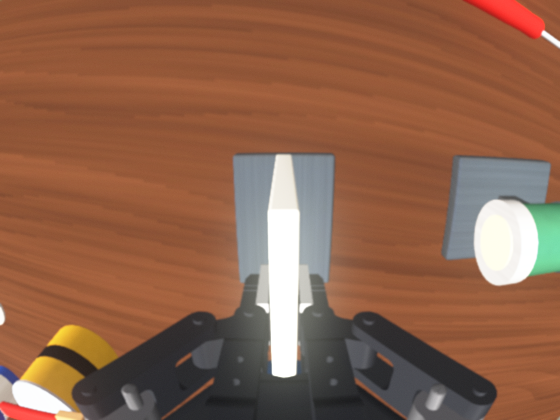

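Run:
```python
from h import *
c=shot('wrist')
for z in(.01,.015,.02): 
    p=fray(c,[(456,156),(548,162),(443,258)],z); a=p[1]-p[0]; b=p[2]-p[0]
    print(z,np.round(p,3).tolist(),np.degrees(np.arctan2(a[1],a[0])),np.degrees(np.arctan2(b[1],b[0])),np.linalg.norm(a),np.linalg.norm(b))
s=fray(c,[(234,154),(334,154),(240,282),(329,282)],.012+.0395);print(np.round(s,3).tolist())
a=s[1]-s[0];print(np.degrees(np.arctan2(a[1],a[0])))
```

```text
0.01 [[0.454, 0.252, 0.01], [0.433, 0.371, 0.01], [0.552, 0.271, 0.01]] 100.08991852733944 10.63946198683208 0.12110140295860061 0.09950081391030258
0.015 [[0.454, 0.249, 0.015], [0.433, 0.366, 0.015], [0.55, 0.267, 0.015]] 100.08991852733944 10.63946198683211 0.11875937040094829 0.09757652451317225
0.02 [[0.454, 0.246, 0.02], [0.434, 0.361, 0.02], [0.548, 0.264, 0.02]] 100.08991852733945 10.639461986832064 0.11641733784329593 0.09565223511604203
[[0.48, 0.068, 0.051], [0.469, 0.135, 0.051], [0.578, 0.083, 0.051], [0.567, 0.152, 0.051]]
98.79952900775606
```

```bash
python3 -m pendant '[[[5,0,-15,1,0],[0,0,-15,0,0],[0,0,-6,0,0],[0,0,-3,0,0],[0,0,0,0,0]]]'; python3 -m pendant '[[[0,0,0,0,12],[0,0,0,0,18],[0,0,0,0,30],[0,0,0,0,60],[0,0,0,0,60]]]'
python3 - <<'E'
from h import *
c=shot('wrist'); save(c,'w5.png'); find(c,'wrist',['screen','screen_mid'])
c=shot('side'); find(c,'side',['screen','screen_mid'])
E
```

```text
time_s: 11.6
eef_pos: [0.5303, 0.1094, 0.0865]
eef_rot: [0.0, -0.085, 0.996, -0.0]
wrist_force: [0.0, 0.4, -3.0]
opening: 0.115
time_s: 12.22
eef_pos: [0.5303, 0.1094, 0.0864]
eef_rot: [0.0, -0.085, 0.996, -0.0]
wrist_force: [-0.7, 0.3, 0.6]
opening: 0.706
wrist screen tip_of [0.53  0.111 0.005] 0.93
wrist screen recognise [0.509 0.109 0.016] 0.78
wrist screen_mid tip_of [0.532 0.112 0.086] 0.84
wrist screen_mid recognise [0.513 0.104 0.013] 0.77
side screen tip_of [ 0.528  0.108 -0.005] 0.92
side screen tip_of [0.526 0.111 0.084] 0.52
side screen tip_of [ 0.493  0.312 -0.002] 0.24
side screen recognise [0.522 0.114 0.051] 0.96
side screen recognise [ 0.528 -0.324  0.048] 0.46
side screen recognise [0.751 0.125 0.024] 0.24
side screen_mid tip_of [0.527 0.11  0.085] 0.69
side screen_mid tip_of [ 0.321 -0.219 -0.001] 0.28
side screen_mid recognise [0.515 0.116 0.057] 0.66
side screen_mid recognise [0.753 0.123 0.025] 0.58
```

```bash
python3 -m pendant '[[[0,0,30,0,85],[0,0,50,0,85],[0,0,50,0,85],[0,0,20,0,85],[-6,-50,0,-5,85],[-7,-55,0,-5,85],[-7,-55,0,-5,85],[-7,-55,0,-5,85]]]'; python3 -m pendant '[[[-7,-55,0,-3,85],[-7,-55,0,-3,85],[-7,-55,0,0,85],[-8,-49,0,0,85],[0,0,0,0,85],[0,0,0,0,85]]]'
python3 - <<'E'
from h import *
c=shot('wrist'); save(c,'w6.png'); print(np.round(c['origin'],3)); find(c,'wrist',['rack','cell_amber','cell_red','cell_green'])
import pickle; pickle.dump(c,open('w6.pkl','wb'))
c=shot('side'); save(c,'side6.png'); find(c,'side',['screen','screen_mid'])
E
```

```text
time_s: 13.72
eef_pos: [0.5029, -0.1072, 0.2366]
eef_rot: [0.0, 0.091, 0.996, -0.0]
wrist_force: [2.0, 0.0, -0.8]
opening: 0.997
time_s: 14.48
eef_pos: [0.4741, -0.3192, 0.2361]
eef_rot: [-0.0, 0.142, 0.99, 0.0]
wrist_force: [0.0, 0.3, 0.3]
opening: 0.995
[ 0.394 -0.296  0.379]
wrist rack tip_of [ 0.531 -0.33  -0.001] 0.88
wrist rack tip_of [ 0.767 -0.114 -0.001] 0.59
wrist rack tip_of [ 0.741 -0.301 -0.002] 0.39
wrist rack recognise [ 0.511 -0.326  0.027] 0.88
wrist cell_amber tip_of [ 0.379 -0.396 -0.   ] 0.85
wrist cell_amber tip_of [ 0.458 -0.229 -0.001] 0.8
wrist cell_amber tip_of [ 0.479 -0.32   0.012] 0.75
wrist cell_amber recognise [ 0.375 -0.392  0.056] 0.88
wrist cell_amber recognise [ 0.471 -0.318  0.068] 0.75
wrist cell_amber recognise [ 0.452 -0.234  0.055] 0.58
wrist cell_red tip_of [ 0.531 -0.333  0.014] 0.65
wrist cell_red recognise [ 0.525 -0.331  0.069] 0.93
wrist cell_green tip_of [ 0.584 -0.342  0.017] 0.71
wrist cell_green tip_of [ 0.53  -0.33  -0.002] 0.55
wrist cell_green recognise [ 0.575 -0.34   0.075] 0.81
side screen tip_of [ 0.474 -0.316  0.009] 0.57
side screen recognise [0.524 0.117 0.059] 0.97
side screen recognise [ 0.471 -0.304  0.05 ] 0.52
side screen_mid tip_of [0.526 0.112 0.086] 0.56
side screen_mid recognise [0.519 0.117 0.065] 0.64
```

View pics/w6.png

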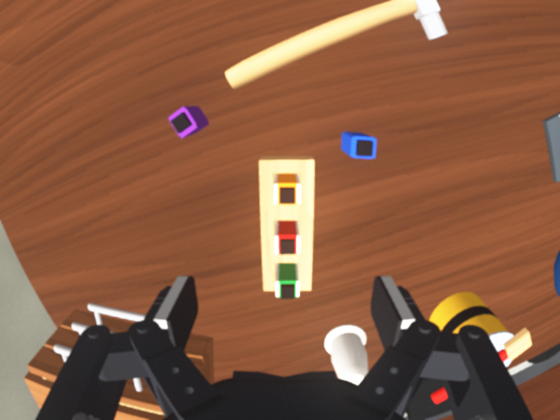

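Run:
```python
from h import *
import pickle; c=pickle.load(open('w6.pkl','rb'))
p=fray(c,[(287,197),(288,246),(288,291)],.076);print(np.round(p,4).tolist())
r=fray(c,[(259,160),(314,159),(264,292),(311,291)],.028);print(np.round(r,4).tolist())
for a,b in((0,2),(1,3)): d=r[b]-r[a];print(np.degrees(np.arctan2(d[1],d[0])))
m=r.mean(0)[:2]; 
u=np.array([np.cos(np.radians(-16.5)),np.sin(np.radians(-16.5))]);v=np.array([-u[1],u[0]])
for q in[p[0,:2],(.4741,-.3192),(.476,-.3185),p[1,:2]]: print(np.round([(q-m)@u,(q-m)@v],4))
crop=c['img'][150:215,250:325]; cv2.imwrite('pics/c6.png',cv2.resize(crop,None,fx=8,fy=8,interpolation=cv2.INTER_CUBIC)[:,:,::-1])
```

```text
[[0.4788, -0.3165, 0.076], [0.5292, -0.3299, 0.076], [0.5819, -0.3449, 0.076]]
[[0.4432, -0.3374, 0.028], [0.4588, -0.2794, 0.028], [0.6047, -0.3825, 0.028], [0.6202, -0.3246, 0.028]]
-15.603241995639477
-15.659772695256684
[-0.0549 -0.0011]
[-0.0586 -0.005 ]
[-0.057  -0.0038]
[-0.0027  0.0004]
```

View pics/c6.png

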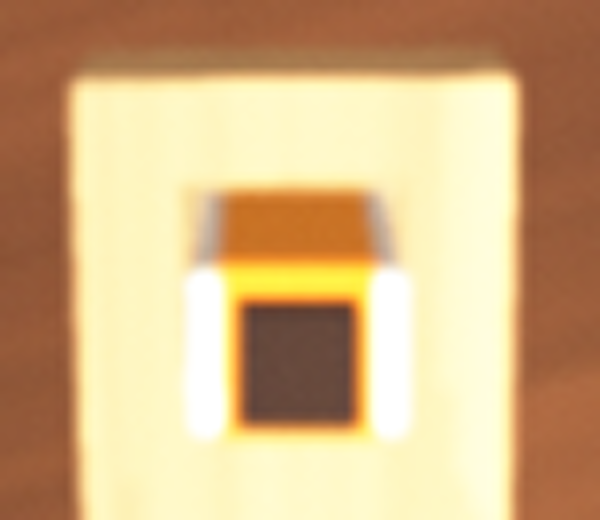

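```bash
python3 -m pendant '[[[3,2,0,0,60],[0,0,-50,0,60],[0,0,-50,0,60],[0,0,-45,0,60],[0,0,-30,0,60],[0,0,-18,0,60],[0,0,-10,0,60],[0,0,0,0,60]]]'
python3 - <<'E'
from h import *
c=shot('wrist'); cv2.imwrite('pics/c7.png',cv2.resize(c['img'][180:420,150:420],None,fx=2,fy=2)[:,:,::-1])
E
```

```text
time_s: 16.18
eef_pos: [0.4775, -0.3177, 0.0335]
eef_rot: [0.0, 0.142, 0.99, -0.0]
wrist_force: [-0.4, 0.1, -0.1]
opening: 0.704
```

View pics/c7.png

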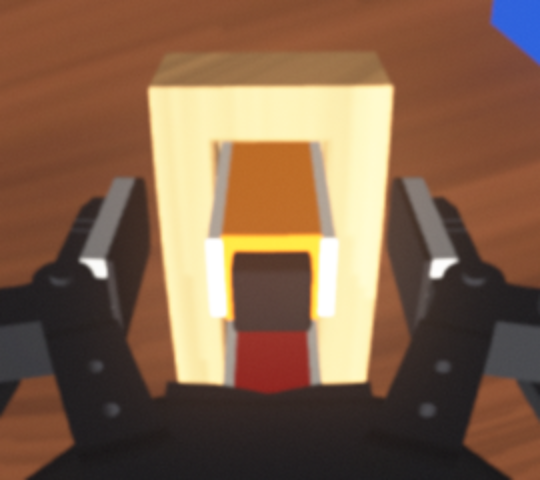

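```bash
python3 -m pendant '[[[0,0,0,0,40],[0,0,0,0,30],[0,0,0,0,20],[0,0,0,0,10],[0,0,0,0,0],[0,0,0,0,0],[0,0,0,0,0],[0,0,0,0,0]]]'; python3 -m pendant '[[[0,0,10,0,0],[0,0,20,0,0],[0,0,40,0,0],[0,0,50,0,0],[0,0,40,0,0],[0,0,30,0,0],[0,0,0,0,0]]]'
python3 - <<'E'
from h import *
c=shot('wrist'); cv2.imwrite('pics/w8.png',c['img'][:,:,::-1]); find(c,'wrist',['cell_amber','cell_amber_window'])
for s in('scene','side'): c=shot(s); find(c,s,['screen','screen_mid','lamp_lens','lamp','cell_amber_window'])
E
```

```text
time_s: 17.23
eef_pos: [0.4779, -0.3182, 0.0344]
eef_rot: [0.001, 0.141, 0.99, -0.001]
wrist_force: [-0.2, 0.1, 6.2]
opening: 0.297
time_s: 18.1
eef_pos: [0.4785, -0.3188, 0.2276]
eef_rot: [0.003, 0.141, 0.99, -0.002]
wrist_force: [0.1, 1.0, -1.2]
opening: 0.296
wrist cell_amber tip_of [ 0.377 -0.396  0.   ] 0.97
wrist cell_amber tip_of [ 0.455 -0.229 -0.   ] 0.95
wrist cell_amber tip_of [ 0.476 -0.321  0.205] 0.85
wrist cell_amber recognise [ 0.453 -0.236  0.055] 0.8
wrist cell_amber recognise [ 0.467 -0.32   0.259] 0.77
wrist cell_amber recognise [ 0.377 -0.393  0.054] 0.61
wrist cell_amber_window tip_of [ 0.475 -0.316  0.235] 0.89
wrist cell_amber_window tip_of [ 0.376 -0.395  0.033] 0.6
wrist cell_amber_window tip_of [ 0.455 -0.231  0.033] 0.57
wrist cell_amber_window recognise [ 0.377 -0.393  0.059] 0.9
wrist cell_amber_window recognise [ 0.468 -0.316  0.261] 0.76
wrist cell_amber_window recognise [ 0.452 -0.231  0.061] 0.62
scene screen tip_of [0.528 0.111 0.003] 0.67
scene screen recognise [0.536 0.104 0.059] 0.69
scene screen_mid tip_of [0.529 0.112 0.089] 0.59
scene screen_m
[... 705 characters left out ...]
116 0.065] 0.69
side screen_mid recognise [0.751 0.122 0.024] 0.16
side lamp_lens tip_of [0.499 0.261 0.082] 0.63
side lamp_lens recognise [0.476 0.33  0.093] 0.77
side lamp tip_of [ 0.494  0.313 -0.002] 0.95
side lamp recognise [0.479 0.331 0.088] 0.65
side lamp recognise [0.749 0.124 0.026] 0.49
side lamp recognise [0.52  0.116 0.064] 0.38
side cell_amber_window tip_of [ 0.451 -0.229  0.028] 0.63
side cell_amber_window tip_of [ 0.474 -0.321  0.231] 0.56
side cell_amber_window tip_of [ 0.373 -0.403  0.029] 0.41
side cell_amber_window recognise [ 0.447 -0.218  0.034] 0.66
side cell_amber_window recognise [ 0.373 -0.391  0.033] 0.51
side cell_amber_window recognise [ 0.466 -0.305  0.219] 0.46
```

View pics/w8.png

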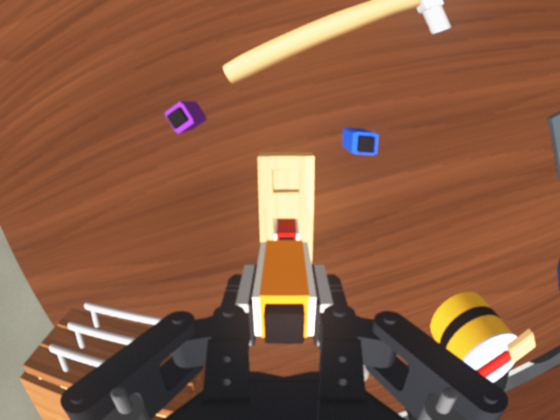

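```bash
python3 -m pendant '[[[4,30,0,-4,0],[4,50,0,-7,0],[4,55,0,-8,0],[4,55,0,-8,0],[4,55,0,-8,0],[4,55,0,-8,0],[4,55,0,-8,0],[4,55,0,-7,0]]]'; python3 -m pendant '[[[3,50,0,-6,0],[3,43,-20,0,0],[0,0,-30,0,0],[0,0,0,0,0],[0,0,0,0,0]]]'
python3 - <<'E'
from h import *
c=shot('wrist'); cv2.imwrite('pics/w9.png',c['img'][:,:,::-1]); find(c,'wrist',['cell_amber','cell_amber_window','lamp_lens','lamp','screen','screen_mid'])
for s in('scene','side'): c=shot(s); find(c,s,['cell_amber','cell_amber_window'])
E
```

```text
time_s: 20.45
eef_pos: [0.5093, 0.0942, 0.2237]
eef_rot: [0.0, 0.605, 0.796, 0.0]
wrist_force: [0.3, 0.8, -0.1]
opening: 0.297
time_s: 21.08
eef_pos: [0.5159, 0.1851, 0.1744]
eef_rot: [0.0, 0.645, 0.764, 0.0]
wrist_force: [0.1, 0.0, -0.1]
opening: 0.298
wrist cell_amber tip_of [0.516 0.183 0.152] 0.89
wrist cell_amber recognise [0.515 0.193 0.206] 0.94
wrist cell_amber_window tip_of [0.513 0.187 0.185] 0.98
wrist cell_amber_window recognise [0.512 0.195 0.205] 0.76
wrist cell_amber_window recognise [0.309 0.276 0.022] 0.54
wrist lamp_lens tip_of [0.505 0.257 0.084] 0.59
wrist lamp_lens recognise [0.499 0.298 0.108] 0.79
wrist lamp tip_of [0.496 0.309 0.001] 0.95
wrist lamp tip_of [0.51  0.187 0.185] 0.63
wrist lamp recognise [0.5   0.301 0.105] 0.56
wrist lamp recognise [0.515 0.193 0.205] 0.4
wrist screen_mid recognise [0.525 0.131 0.012] 0.96
scene cell_amber tip_of [0.516 0.188 0.182] 0.73
scene cell_amber tip_of [0.52  0.187 0.15 ] 0.7
scene cell_amber tip_of [ 0.38  -0.399 -0.002] 0.7
scene cell_amber recognise [0.52  0.175 0.184] 0.69
scene cell_amber recognise [ 0.39  -0.406  
[... 314 characters left out ...]
r_window recognise [ 0.46  -0.235  0.039] 0.5
side cell_amber tip_of [0.51  0.189 0.149] 0.85
side cell_amber tip_of [ 0.452 -0.229  0.001] 0.51
side cell_amber tip_of [ 0.373 -0.402 -0.002] 0.43
side cell_amber recognise [0.511 0.199 0.179] 0.8
side cell_amber recognise [ 0.447 -0.216  0.037] 0.71
side cell_amber recognise [ 0.516 -0.318  0.025] 0.7
side cell_amber_window tip_of [ 0.452 -0.23   0.028] 0.6
side cell_amber_window tip_of [0.514 0.187 0.18 ] 0.5
side cell_amber_window tip_of [ 0.375 -0.401  0.027] 0.42
side cell_amber_window recognise [ 0.373 -0.39   0.035] 0.68
side cell_amber_window recognise [ 0.449 -0.222  0.035] 0.6
side cell_amber_window recognise [0.51  0.194 0.187] 0.53
```

View pics/w9.png

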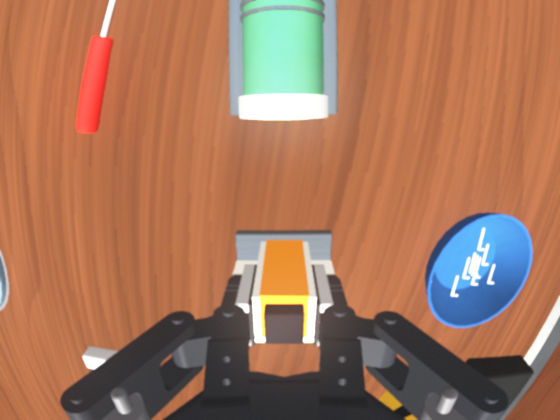

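```bash
python3 -m pendant '[[[0,-1,-25,0,0],[0,0,-25,0,0],[0,0,-25,0,0],[0,0,-15,0,0],[0,0,-7,0,0],[0,0,0,0,0],[0,0,0,0,0],[0,0,0,0,0]]]'
python3 - <<'E'
from h import *
c=shot('wrist'); find(c,'wrist',['cell_amber','cell_amber_window','lamp_lens'])
for s in('scene','side'):
    c=shot(s); find(c,s,['cell_amber_window','screen','screen_mid','lamp_lens'])
    u=proj(c,[[.515,.185,.085]])[0].astype(int); cv2.imwrite(f'pics/f_{s}.png',cv2.resize(c['img'][u[1]-60:u[1]+60,u[0]-80:u[0]+80],None,fx=4,fy=4,interpolation=cv2.INTER_CUBIC)[:,:,::-1])
o=np.vstack([cv2.imread('pics/f_scene.png')[:,:],cv2.imread('pics/f_side.png')]); cv2.imwrite('pics/f.png',cv2.resize(o,(400,600)))
E
```

```text
time_s: 23.22
eef_pos: [0.5159, 0.1845, 0.0773]
eef_rot: [0.001, 0.645, 0.765, 0.001]
wrist_force: [0.4, -0.0, -0.6]
opening: 0.296
wrist cell_amber tip_of [0.514 0.183 0.056] 0.57
wrist cell_amber tip_of [ 0.494  0.31  -0.001] 0.25
wrist cell_amber_window tip_of [0.515 0.185 0.085] 0.61
wrist cell_amber_window recognise [0.512 0.198 0.109] 0.68
wrist lamp_lens tip_of [0.504 0.256 0.086] 0.87
wrist lamp_lens recognise [0.501 0.28  0.109] 0.67
scene cell_amber_window tip_of [ 0.381 -0.4    0.029] 0.78
scene cell_amber_window tip_of [ 0.453 -0.231  0.031] 0.57
scene cell_amber_window tip_of [0.515 0.185 0.089] 0.53
scene cell_amber_window recognise [ 0.392 -0.402  0.035] 0.84
scene cell_amber_window recognise [ 0.463 -0.236  0.04 ] 0.79
scene cell_amber_window recognise [0.518 0.176 0.106] 0.49
scene screen tip_of [0.528 0.114 0.   ] 0.92
scene screen recognise [0.535 0.108 0.055] 0.74
scene screen_mid tip_of [0.528 0.113 0.087] 0.97
scene screen_mid recognise [0.533 0.105 0.062] 0.63
scene screen_mid recognise [0.515 0.305 0.019] 0.45
scene lamp_lens tip_of [0.503 0.257 0.087] 0.87
scene lamp_lens recognise [0.514 0.307 0.021] 0.79
side cell_amber_window tip_of [0.511 0.185 0.082] 0.62
side cell_amber_window tip_of [ 0.449 -0.228  0.027] 0.5
side cell_amber_window tip_of [ 0.375 -0.404  0.031] 0.5
side cell_amber_window recognise [0.507 0.192 0.095] 0.63
side cell_amber_window recognise [ 0.45  -0.222  0.031] 0.61
side cell_amber_window recognise [ 0.375 -0.39   0.035] 0.43
side screen tip_of [ 0.532  0.11  -0.007] 0.74
side screen tip_of [ 0.526 -0.333 -0.   ] 0.71
side screen recognise [0.502 0.108 0.026] 0.87
side screen recognise [0.298 0.28  0.029] 0.57
side screen_mid tip_of [0.531 0.109 0.087] 0.75
side screen_mid recognise [0.477 0.33  0.088] 0.66
side lamp_lens tip_of [0.514 0.189 0.049] 0.74
side lamp_lens tip_of [0.502 0.258 0.082] 0.57
side lamp_lens recognise [0.478 0.331 0.09 ] 0.76
```

View pics/f.png

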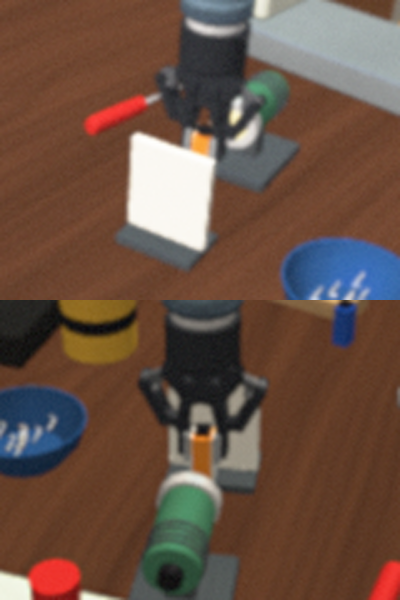

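Window ≈ (0.515, 0.185, 0.085), about 74 mm from the lens and on the beam. The screen stands about 149 mm away with nothing touching it. Handing in.

```bash
python3 -c "
from h import *
print(order.hand_in())"
```

```text
the job is handed in; nothing more can be done
None
```

I've handed the job in with the amber cell still held in the beam; `hand_in` gives no verdict.

- **Screen:** it stands let go, about 147–150 mm in front of the lens and within about 4 mm of the beam. At placing, its yaw was within about 1° of the lamp's. The last pictures show it upright and untouched.
- **Amber cell:** I took it from the rack by its two frosted faces. The window is at about (0.515, 0.185, 0.085), roughly 73 mm from the lens. It is within about 2 mm of the beam sideways and in height, apart from the side camera's reading below. The cell is upright, with its clear faces square to the beam. The gripper opening is steady at about 25 mm, close to the cell's 26 mm width.
- **Rest of the bench:** the tin, bowl, spool, hammer, awl and the red and green cells looked unmoved in the pictures. I did not measure them again at the end.

No check failed. The last readings from the three cameras differed by up to about 4 mm sideways (window x 0.511–0.515) and 7 mm in height (0.082–0.089). The worst reading, from the side camera, would put the window about 4 mm off the beam, inside the 8 mm limit. I finished at about 23 s of the 72 s allowed.

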